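# Set out a canister set by size in a resale shop display

### The arm

A 6-joint arm with a two-finger parallel gripper is mounted at the origin on the work surface. World frame = base frame: x ahead of the robot, y to its left, z up, the work surface at z = 0. Lengths are in m, angles in rad, forces in N, time in s.
With the tool pointing down it reaches from about 0.275 to 0.75 m from the base axis. Payload 10.2 kg.
Tool frame: the origin (TCP) lies midway between the tips of the shut fingers; the grasp point (between the pads) lies 19 mm behind it (env.hold_point_z is the distance from the TCP to the grasp point, in m); x points along the fingers, z is the direction in which the jaws open and shut, and the axes are right-handed (so a half turn about x gives the same grasp; the last joint's range is limited). The gripper opens to 85 mm and grips with 20 to 120 N. Pads are 22 mm wide; open, the fingers measure 114 mm over their backs; the gripper's body (76 mm by 85 mm) begins 54 mm behind the grasp point. The pads swing forward as they close: fully open they stand 13 mm farther back than shut.
Start: joints at [-0.223, 0.313, 1.498, -0, 1.331, -0.223], TCP at [0.525, -0, 0.231] pointing down, gripper open.
Joint ranges: [-2.94, 2.94], [-0.97, 2.17], [0.19, 2.56], [-1.23, 4.37], [0.02, 3.11], [-2.88, 2.88]. Speed limits (rad/s): [2.39, 2.39, 3.01, 3.14, 3.14, 3.14].

### API

Orientations are given as a unit quaternion [x, y, z, w].
In Python, from bench import env, kinematics, monitor, eyes, job gives the robot as it stands. The module is installed in compiled form; this text tells all that it offers. Calls block until the motion is done:
- env.reach(position, orientation): joint-space move of the TCP to a pose.
- env.movel(position, velocity=0.15, frame=None, guard=None): straight line of the TCP; frame=None keeps the orientation; velocity is the mean speed in m/s. With guard (N) it stops when the force on the tool has changed by that much, and returns True; else False.
- env.set_joints(angles): joint-space move.
- env.release() and env.close_gripper(effort=None): open the fingers fully, or close them until they stop; effort is the grip in N (None keeps the last).
- env.hold(seconds).
- kinematics.ik(position, orientation): joint angles nearest the present ones, or None.
- monitor.sense(): the state.
- eyes.grab_frame(name): name is "scene" or "side" or "wrist"; returns a dict with "frame" (384x512x3 uint8, red, green, blue), "mtx" (3x3 intrinsics, pixels), "view" (4x4, takes a point from world to camera coordinates). Camera axes: x right, y down, z forward; pixel columns grow to the right and rows downward; lengths in m; the calibration is good to about 2 mm. A picture is of the moment at which its call begins. There is no depth.
A pose or a line that the arm cannot do raises env.MotionError and nothing moves.
- job.hand_in(): hands the job in, once; it reports no verdict.
The state is a dict: "clock": time; "joints": joint angles; "qvel": joint speeds; "joint_efforts": joint torques, N m; "position": TCP position; "ee_rot": TCP orientation; "contact_force": force on the tool from outside, world axes, zero at the start; "ft_torque": the same for the moment, N m; "finger_gap": opening from 0.0 (shut) to 1.0 (fully open).
Only numpy, scipy, OpenCV 4.12 (cv2) and the standard library are available. Lean on these libraries where they do the work, as an engineer would, in place of code of your own. Each camera call takes 0.05 s, during which the arm holds its last target.

### The job

Set out the four enamel canisters on the display board in order of size, stepping down from the coffee pot to the little bowl: the largest on the plinth next to the pot, the smallest on the plinth next to the bowl. Each stands upright and well centred on its own plinth; set them down gently, because dropped or toppled enamel chips, and leave the pot and the bowl where they stand.

Things in the scene. Friction and masses are not known exactly. Their poses are not given: they have to be found in the camera images.
- canister_1: The largest of four canisters: round, white enamel, dark rim, 90 mm across, 112 mm high to the flat top of its lid, 134 mm to the top of its knob, about 420 g. Lid sealed tight. The black knob in its middle is an upright cylinder 24 mm across, its grip 3 to 22 mm above the lid: pinch it from above, from any side. Stands upright on the counter (z = 0). Origin: centre of its underside, z up; yaw means nothing.
- canister_2: The second largest of four canisters: round, white enamel, dark rim, 78 mm across, 94 mm high to the flat top of its lid, 116 mm to the top of its knob, about 330 g. Lid sealed tight. The black knob in its middle is an upright cylinder 24 mm across, its grip 3 to 22 mm above the lid: pinch it from above, from any side. Stands upright on the counter (z = 0). Origin: centre of its underside, z up; yaw means nothing.
- canister_3: The second smallest of four canisters: round, white enamel, dark rim, 66 mm across, 76 mm high to the flat top of its lid, 98 mm to the top of its knob, about 250 g. Lid sealed tight. The black knob in its middle is an upright cylinder 24 mm across, its grip 3 to 22 mm above the lid: pinch it from above, from any side. Stands upright on the counter (z = 0). Origin: centre of its underside, z up; yaw means nothing.
- canister_4: The smallest of four canisters: round, white enamel, dark rim, 54 mm across, 58 mm high to the flat top of its lid, 80 mm to the top of its knob, about 180 g. Lid sealed tight. The black knob in its middle is an upright cylinder 24 mm across, its grip 3 to 22 mm above the lid: pinch it from above, from any side. Stands upright on the counter (z = 0). Origin: centre of its underside, z up; yaw means nothing.
- plinth_a: One of four like round pale wooden display plinths, 96 mm across, 18 mm thick, fixed about 108 mm apart in a row along a dark wooden board (680 x 115 x 18 mm, fixed on the counter). Flat top, 36 mm above the counter. Origin: centre of its underside, z up. Its place in the row differs from start to start: see how far it is from the pot.
- plinth_b: One of four like round pale wooden display plinths, 96 mm across, 18 mm thick, fixed about 108 mm apart in a row along a dark wooden board (680 x 115 x 18 mm, fixed on the counter). Flat top, 36 mm above the counter. Origin: centre of its underside, z up. Its place in the row differs from start to start: see how far it is from the pot.
- plinth_c: One of four like round pale wooden display plinths, 96 mm across, 18 mm thick, fixed about 108 mm apart in a row along a dark wooden board (680 x 115 x 18 mm, fixed on the counter). Flat top, 36 mm above the counter. Origin: centre of its underside, z up. Its place in the row differs from start to start: see how far it is from the pot.
- plinth_d: One of four like round pale wooden display plinths, 96 mm across, 18 mm thick, fixed about 108 mm apart in a row along a dark wooden board (680 x 115 x 18 mm, fixed on the counter). Flat top, 36 mm above the counter. Origin: centre of its underside, z up. Its place in the row differs from start to start: see how far it is from the pot.
- pot: Coffee pot, white enamel, tapered, 90 mm across the foot, 158 mm high; spout to its own -x, 71 mm from the axis, dark handle to its +x, 79 mm. Loose on the board at one end of the row, left or right, about 115 mm from the nearest plinth (centres). Stays where it is. Origin: centre of its underside, z up.
- bowl: Little white open bowl, 86 mm across, 45 mm high. Loose on the board at the end of the row opposite the pot, about 115 mm from the nearest plinth (centres). Stays where it is. Origin: centre of its underside, z up.
There are look-alikes about, which are no part of the job. What is shaped like the bowl but turquoise is not meant. Leave any red look-alike of the canister_1 alone.

How it is judged:
By the outcome, as a careful person would: the job done as asked, in the order asked, and still so for the second after the job is handed in, with the robot touching nothing.
It also fails if it takes over 112 s, if anything falls off the work surface, if the arm or the gripper's body presses on something with over 40 N, if the wrist force passes 120 N, or if a joint passes its speed limit or range.

## Working session

There is one attempt and no reset: what is moved stays moved. The work goes in short steps, each a Python script; the robot and the scene stay as the last script left them, time stands still between calls to the robot, and variables do not carry over. Pictures are saved under pics/ and viewed, and the job is handed in when it is done.

```bash
mkdir -p pics; python3 - <<'E'
from bench import env,kinematics,monitor,eyes,job
import cv2,numpy as np
for n in ["scene","side","wrist"]:
    d=eyes.grab_frame(n); cv2.imwrite(f"pics/{n}0.png",d["frame"][:,:,::-1]); np.savez(f"{n}0.npz",**d)
    print(n,np.round(d["mtx"],1).tolist(),np.round(d["view"],3).tolist())
s=monitor.sense();print(s["clock"],s["position"],s["ee_rot"],s["contact_force"],env.hold_point_z)
E
```

```text
scene [[358.9, 0.0, 255.3], [0.0, 358.9, 189.3], [0.0, 0.0, 1.0]] [[0.388, 0.922, 0.007, -0.228], [0.66, -0.272, -0.7, -0.355], [-0.644, 0.276, -0.714, 1.375], [0.0, 0.0, 0.0, 1.0]]
side [[448.7, 0.0, 260.0], [0.0, 448.7, 196.7], [0.0, 0.0, 1.0]] [[0.685, -0.728, -0.011, -0.399], [-0.55, -0.507, -0.664, 0.355], [0.478, 0.461, -0.748, 1.045], [0.0, 0.0, 0.0, 1.0]]
wrist [[346.2, 0.0, 253.5], [0.0, 346.2, 188.0], [0.0, 0.0, 1.0]] [[1.0, -0.001, -0.002, -0.525], [-0.0, -0.963, 0.268, -0.036], [-0.002, -0.268, -0.963, 0.379], [0.0, 0.0, 0.0, 1.0]]
0.15 [5.24815348e-01 3.89314520e-05 2.30889688e-01] [7.95721944e-05 7.07434523e-01 7.96440024e-05 7.06778878e-01] [ 0.50645596 -0.02691272 -0.62166726] 0.0187
```

View pics/scene0.png

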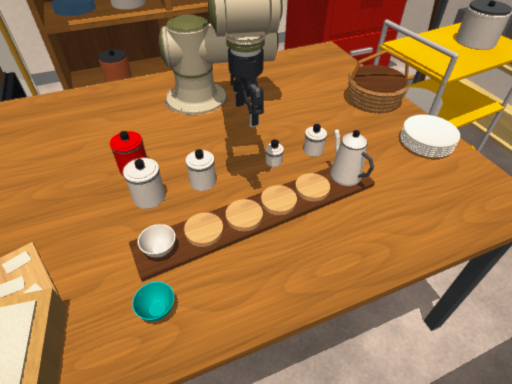

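View pics/side0.png

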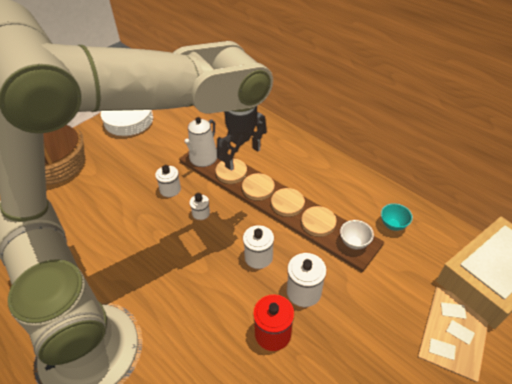

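View pics/wrist0.png

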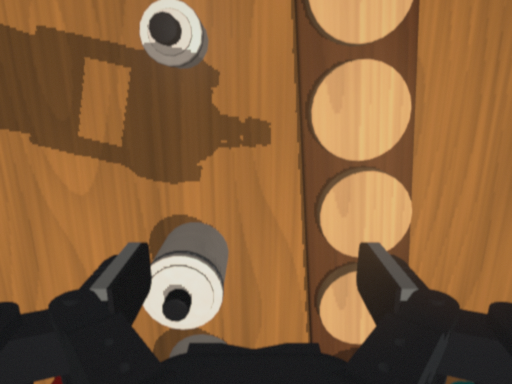

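Candidates, by scene pixel:
- **Canisters, white:** (145,182) largest, (201,168) second, (315,139) third, (275,153) smallest.
- **Look-alikes to leave alone:** red canister (128,150), turquoise bowl (153,301), and the grey tin on the trolley (485,20).
- **Row ends:** pot (350,160) at the right, real white bowl (157,240) at the left.
- **Plinths from the pot:** (313,187), (279,200), (244,214), (204,230), for canisters 1, 2, 3 and 4.

I'll check these in a close crop and measure.

```bash
cat > h.py <<'E'
import cv2,numpy as np
def ray(d,uv):
    K,V=d["mtx"],d["view"]; R=V[:3,:3];t=V[:3,3]
    v=R.T@np.linalg.inv(K)@np.array([uv[0],uv[1],1.]); return -R.T@t,v
def atz(d,uv,z):
    o,v=ray(d,uv); return (o+v*(z-o[2])/v[2])[:2]
def proj(d,p):
    c=d["view"][:3,:3]@np.asarray(p)+d["view"][:3,3]; c=d["mtx"]@c; return c[:2]/c[2]
H={1:.112,2:.094,3:.076,4:.058}; D={1:.090,2:.078,3:.066,4:.054}
E
python3 - <<'E'
from h import *
a=dict(np.load("scene0.npz"));b=dict(np.load("side0.npz"))
x=cv2.resize(a["frame"][110:280,100:390],None,fx=2.7,fy=2.7,interpolation=cv2.INTER_CUBIC);cv2.imwrite("pics/crop_a.png",x[:,:,::-1])
x=cv2.resize(b["frame"][100:360,140:400],None,fx=2.3,fy=2.3,interpolation=cv2.INTER_CUBIC);cv2.imwrite("pics/crop_b.png",x[:,:,::-1])
for d,n,roi in((a,"scene",(100,390,110,280)),(b,"side",(140,420,100,360))):
    f=d["frame"];h=cv2.cvtColor(f,cv2.COLOR_RGB2HSV)
    m=np.zeros(f.shape[:2],np.uint8);u0,u1,v0,v1=roi
    pale=((h[...,2]>185)&(h[...,1]>60)&(h[...,1]<165)&(h[...,0]>8)&(h[...,0]<28))
    blk=(f.max(2)<45)
    for nm,mm,lo in(("pale",pale,150),("blk",blk,15)):
        m[:]=0;m[v0:v1,u0:u1]=mm[v0:v1,u0:u1]
        k,l,st,c=cv2.connectedComponentsWithStats(m)
        for i in range(1,k):
            if lo<st[i,4]<2500:
                p=c[i]; print(n,nm,np.round(p,1),st[i].tolist(),np.round(atz(d,p,.036),4) if nm=="pale" else [np.round(atz(d,p,H[j]+.013),3).tolist() for j in H])
E
```

```text
scene pale [312.4 185. ] [296, 173, 34, 25, 666] [0.6225 0.1562]
scene pale [278.5 197.8] [261, 185, 36, 27, 744] [0.6305 0.0488]
scene pale [243.7 212.9] [226, 199, 37, 29, 835] [ 0.6443 -0.0564]
scene pale [203.  227.3] [184, 212, 39, 31, 939] [ 0.6492 -0.1661]
scene blk [254.  116.8] [250, 110, 9, 15, 87] [[0.379, 0.083], [0.354, 0.093], [0.33, 0.103], [0.305, 0.114]]
scene blk [316.2 127.9] [314, 125, 6, 7, 33] [[0.497, 0.226], [0.476, 0.241], [0.455, 0.255], [0.434, 0.27]]
scene blk [355.9 133.1] [354, 131, 5, 5, 22] [[0.561, 0.318], [0.542, 0.335], [0.523, 0.352], [0.504, 0.369]]
scene blk [124.  135.3] [121, 132, 7, 8, 44] [[0.325, -0.286], [0.299, -0.287], [0.273, -0.288], [0.247, -0.288]]
scene blk [274.3 143.4] [272, 140, 6, 8, 36] [[0.516, 0.085], [0.496, 0.096], [0.475, 0.106], [0.455, 0.116]]
scene blk [198.7 153.7] [196, 150, 7, 8, 43] [[0.48, -0.117], [0.459, -0.113], [0.437, -0.108], [0.416, -0.104]]
scene blk [139.2 164. ] [136, 160, 8, 9, 54] [[0.462, -0.269], [0.44, -0.269], [0.418, -0.269], [0.396, -0.269]]
side pale [231.5 170.2] [216, 158, 31, 23, 459] [0.613  0.1488]
side pale [257.9 184.7] [242, 173, 33, 25, 619] [0.6235 0.0469]
side pale [287.6 200.2] [271, 188, 34, 26, 681] [ 0.637  -0.0583]
side pale [318.6 219.3] [302, 206, 35, 28, 753] [ 0.6421 -0.1679]
```

```bash
sleep 1
```

```text
(no output)
```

View pics/crop_a.png

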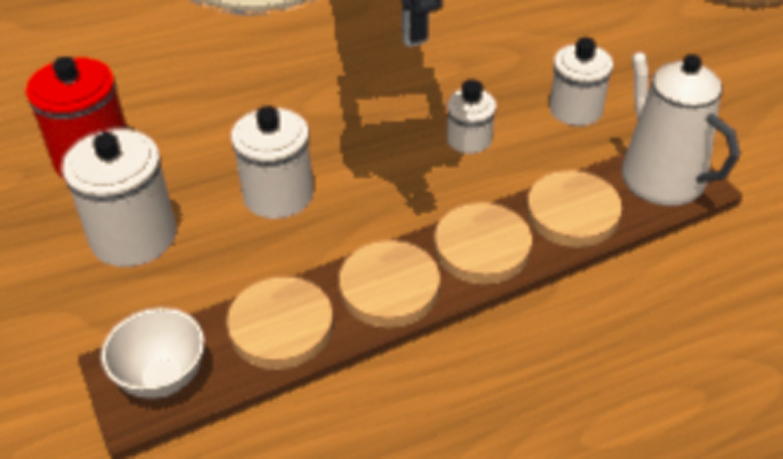

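View pics/crop_b.png

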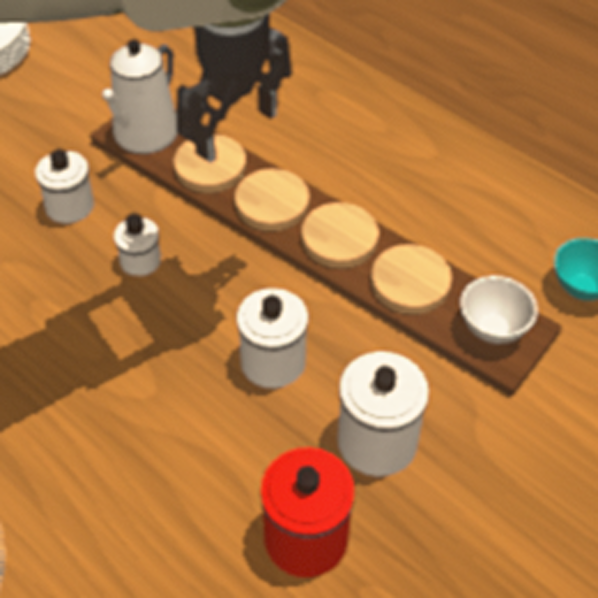

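```bash
cat >> h.py <<'E'
from bench import env,kinematics,monitor,eyes,job
Q=np.array([0,.70710678,0,.70710678])
def shot(name,f):
    d=eyes.grab_frame(name); np.savez(f+".npz",**d); cv2.imwrite(f"pics/{f}.png",d["frame"][:,:,::-1]); return d
E
python3 - <<'E'
from h import *
env.reach([.53,.17,.33],Q); print(monitor.sense()["clock"]); shot("wrist","w1")
env.reach([.53,-.12,.33],Q); shot("wrist","w2");shot("scene","s2"); print(monitor.sense()["clock"])
E
```

```text
0.9583
2.225
```

View pics/w1.png

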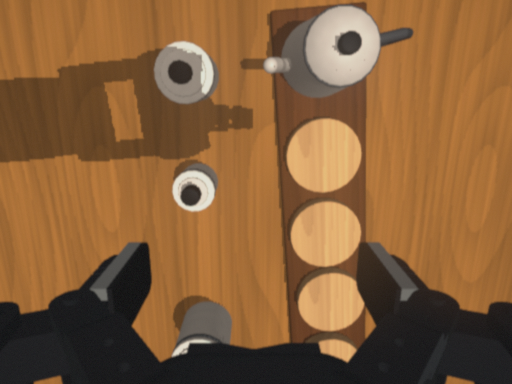

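View pics/w2.png

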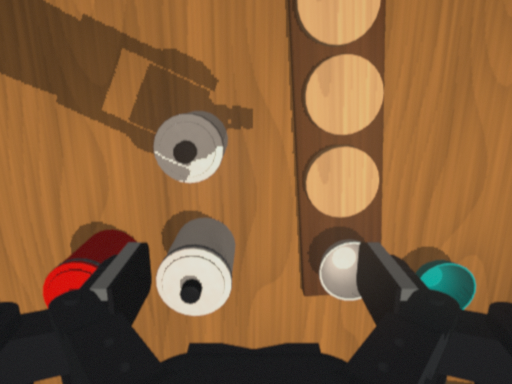

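```bash
cat >> h.py <<'E'
from scipy.optimize import least_squares
def circ(P,r=None):
    f=lambda q:np.hypot(P[:,0]-q[0],P[:,1]-q[1])-(r or q[2])
    s=least_squares(f,[*P.mean(0),.04],loss="soft_l1",f_scale=.001); return s.x,np.sqrt(np.mean(s.fun**2))
def blobs(d,mask,lo,hi,z,tag,umin=0,umax=512,vmax=330):
    m=mask.astype(np.uint8).copy(); m[vmax:]=0; m[:,:umin]=0;m[:,umax:]=0
    m=cv2.morphologyEx(m,cv2.MORPH_CLOSE,np.ones((3,3)))
    cs,_=cv2.findContours(m,cv2.RETR_EXTERNAL,cv2.CHAIN_APPROX_NONE); out=[]
    for c in cs:
        a=cv2.contourArea(c)
        if lo<a<hi:
            c=c[:,0]; 
            P=np.array([atz(d,p,z) for p in c]); x,e=circ(P)
            b=(c.min()==0) or c[:,1].max()>=vmax-1
            print(tag,np.round(c.mean(0),0),int(a),"xy",np.round(x[:2],4),"D",round(2*x[2],4),"rms",round(e,4),"CUT" if b else ""); out.append(x)
    return out
def pale(d):
    h=cv2.cvtColor(d["frame"],cv2.COLOR_RGB2HSV); return (h[...,2]>195)&(h[...,0]>8)&(h[...,0]<28)&(h[...,1]>50)&(h[...,1]<165)
def black(d): return d["frame"].max(2)<50
def white(d,t=120):
    f=d["frame"].astype(int); return (f.min(2)>t)&(f.max(2)-f.min(2)<28)
E
python3 - <<'E'
from h import *
for n in("w1","w2"):
    d=dict(np.load(n+".npz"))
    blobs(d,pale(d),1500,9000,.036,n+" plinth",270,400)
    for j in((3,4) if n=="w1" else (1,2)):
        blobs(d,black(d),150,900,H[j]+.022,n+f" knob if {j}",150,240)
        blobs(d,white(d,100),600,9000,H[j],n+f" lid if {j}",150,240)
    blobs(d,white(d),900,9000,.063 if n=="w2" else .17,n+" potbowl",270,400)
E
```

```text
w1 plinth [331. 302.] 2739 xy [ 0.6401 -0.0569] D 0.0913 rms 0.0013 CUT
w1 plinth [325. 234.] 3376 xy [0.627  0.0487] D 0.0924 rms 0.0004 
w1 plinth [324. 155.] 4103 xy [0.6188 0.1564] D 0.0925 rms 0.0004 
w1 lid if 3 [194. 190.] 1234 xy [0.4585 0.1233] D 0.0482 rms 0.0006 
w1 lid if 3 [184.  73.] 2731 xy [0.4542 0.255 ] D 0.0625 rms 0.0006 
w1 lid if 4 [194. 190.] 1234 xy [0.4552 0.1181] D 0.0504 rms 0.0006 
w1 lid if 4 [184.  73.] 2731 xy [0.4507 0.2559] D 0.0654 rms 0.0007 
w2 plinth [342. 182.] 3802 xy [ 0.6459 -0.1667] D 0.0922 rms 0.0005 
w2 plinth [344.  94.] 4675 xy [ 0.6406 -0.0569] D 0.0924 rms 0.0004 
w2 plinth [338.  16.] 2726 xy [0.6272 0.0327] D 0.0693 rms 0.0092 CUT
w2 knob if 1 [191. 291.] 315 xy [ 0.4606 -0.2649] D 0.0244 rms 0.0015 
w2 lid if 1 [194. 280.] 3727 xy [ 0.4609 -0.2662] D 0.0854 rms 0.0007 
w2 lid if 1 [188. 147.] 3502 xy [ 0.4618 -0.1096] D 0.0702 rms 0.0005 
w2 knob if 2 [191. 291.] 315 xy [ 0.4569 -0.2762] D 0.0257 rms 0.0016 
w2 lid if 2 [194. 280.] 3727 xy [ 0.4574 -0.2769] D 0.0897 rms 0.0008 
w2 lid if 2 [188. 147.] 3502 xy [ 0.4584 -0.1124] D 0.0737 rms 0.0005 
w2 potbowl [343. 272.] 1633 xy [ 0.6507 -0.2801] D 0.0717 rms 0.0086
```

```bash
cat >> h.py <<'E'
C={1:(.4608,-.2656),2:(.4584,-.1124),3:(.4542,.255),4:(.4552,.1181)}
PL={1:(.6188,.1564),2:(.627,.0487),3:(.6404,-.0569),4:(.6459,-.1667)}
def st(t):
    s=monitor.sense(); print(t,"t",round(s["clock"],2),"p",np.round(s["position"],4),"F",np.round(s["contact_force"],1),"M",np.round(s["ft_torque"],2),"gap",round(s["finger_gap"],3)); return s
def pick(j,dz=.001,c=None):
    x,y=c or C[j]; z=H[j]+dz
    env.reach([x,y,z+.09],Q); env.movel([x,y,z+.03],.15)
    st("above"); print("guard",env.movel([x,y,z],.04,guard=6)); st("down")
    env.close_gripper(50); st("closed")
    env.movel([x,y,z+.03],.06); env.hold(.2); st("lifted")
E
python3 - <<'E'
from h import *
pick(1); shot("wrist","g1");shot("side","g1s")
E
```

```text
above t 3.61 p [ 0.4616 -0.2655  0.1442] F [-0.5  0.8  0.5] M [0.02 0.05 0.03] gap 0.998
guard False
down t 4.51 p [ 0.4609 -0.2657  0.1132] F [ 0.9 -0.2  0.9] M [-0.03  0.01 -0.03] gap 0.999
closed t 5.11 p [ 0.4606 -0.2657  0.1132] F [-3.  -0.1  4.1] M [ 0.04  0.58 -0.04] gap 0.258
lifted t 5.96 p [ 0.4607 -0.2655  0.1426] F [-0.7 -0.2 -5. ] M [-0.    0.04  0.02] gap 0.261
```

View pics/g1s.png

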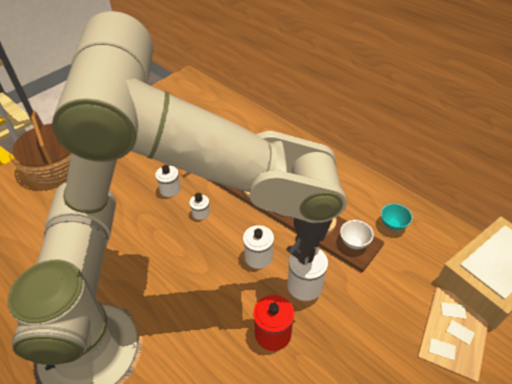

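View pics/g1.png

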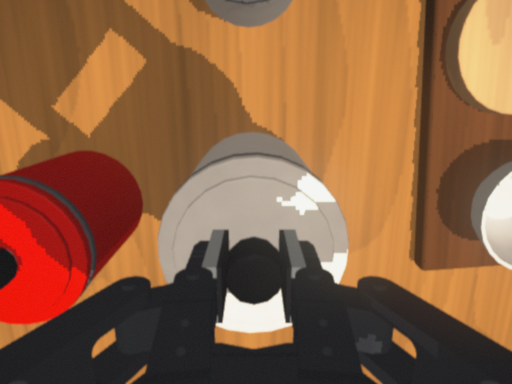

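The side view shows canister_1 lifted at about (306,275). In the wrist view its knob sits centred between the pads at (253,270). Now I'll carry it to the plinth beside the pot.

```bash
cat >> h.py <<'E'
def place(j,clear,dz=.001,xm=.46,dest=None):
    x,y=dest or PL[j]; z=H[j]+dz; p=monitor.sense()["position"]
    env.movel([p[0],p[1],z+clear],.15)
    env.movel([xm,y,z+clear],.2)
    env.movel([x,y,z+max(clear,.06)],.2)
    env.movel([x,y,z+.046],.08); env.hold(.2); st("above plinth")
    print("guard",env.movel([x,y,z+.0345],.015,guard=2.5)); st("down")
def letgo(j):
    p=monitor.sense()["position"]
    env.release(); st("released"); env.movel([p[0],p[1],p[2]+.05],.12)
E
python3 - <<'E'
from h import *
place(1,.15); shot("wrist","p1w"); shot("scene","p1s")
E
```

```text
above plinth t 11.86 p [0.6189 0.1564 0.1593] F [ 0.2 -0.6 -5.8] M [ 0.01  0.06 -0.01] gap 0.261
guard True
down t 12.48 p [0.6184 0.1564 0.1491] F [-1.9 -0.1  6.6] M [-0.01  0.22 -0.03] gap 0.264
```

```bash
python3 - <<'E'
import cv2,numpy as np
a=cv2.imread("pics/p1w.png");b=cv2.imread("pics/p1s.png")
b=cv2.resize(b[90:250,220:400],(427,380),interpolation=cv2.INTER_CUBIC);a=cv2.resize(a,(373,280))
o=np.zeros((380,800,3),np.uint8);o[:280,:373]=a;o[:,373:]=b;cv2.imwrite("pics/p1.png",o)
E
```

```text
(no output)
```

View pics/p1.png

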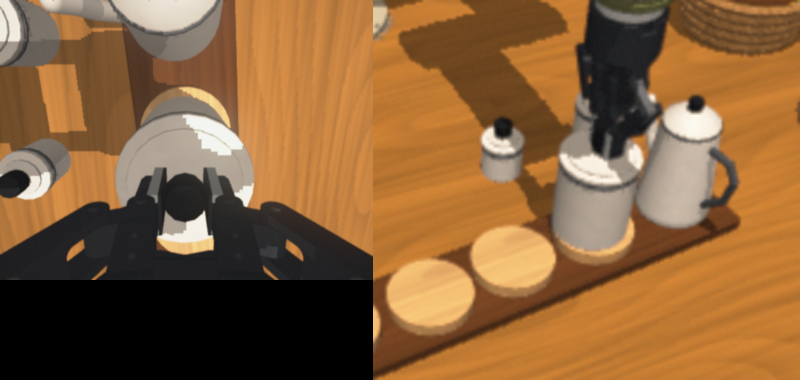

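In the mosaic, canister_1 stands on the plinth at about (598,205), clear of the pot, and contact came at the expected height. I'll release it, look from above, and go for canister_2.

```bash
python3 - <<'E'
from h import *
letgo(1); p=monitor.sense()["position"]; env.movel([.56,.12,.33],.25); d=shot("wrist","a1"); st("")
blobs(d,white(d,100),600,20000,.148,"lid",250,400)
blobs(d,black(d),150,2000,.170,"knob",250,400,250)
blobs(d,pale(d),1500,9000,.036," plinth",270,400)
E
```

```text
released t 13.22 p [0.6179 0.1563 0.1476] F [-0.1 -0.6 -0.8] M [-0.03 -0.01  0.02] gap 0.998
 t 14.58 p [0.5599 0.1202 0.3277] F [-0.9  0.3  0.5] M [ 0.02 -0.02  0.01] gap 1.002
lid [316. 128.] 6922 xy [0.6162 0.1523] D 0.0863 rms 0.0005 
 plinth [313. 272.] 3050 xy [ 0.6406 -0.0566] D 0.0919 rms 0.0005 
 plinth [306. 201.] 3395 xy [0.6269 0.0476] D 0.0911 rms 0.004
```

View pics/a1.png

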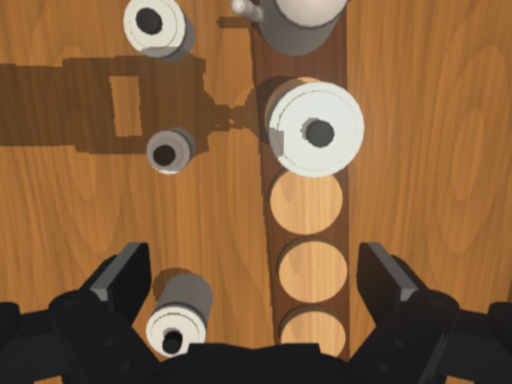

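```bash
python3 - <<'E'
from h import *
def go(n):
    d=shot("wrist",n)
    blobs(d,white(d,100),600,20000,.148,"lid",200,420,300)
    blobs(d,d["frame"].max(2)<70,150,2000,.170,"knob",240,400,230)
    blobs(d,pale(d),1500,9000,.036," plinth",220,400)
d=dict(np.load("a1.npz")); blobs(d,d["frame"].max(2)<70,150,2000,.170,"knob",290,350,200)
env.movel([.60,.18,.33],.3); go("a2")
env.movel([.60,.04,.33],.3); go("a3"); shot("side","a3s");shot("scene","a3c"); st("")
E
python3 - <<'E'
import cv2,numpy as np
a=cv2.imread("pics/a3s.png")[90:230,150:310];b=cv2.imread("pics/a3c.png")[100:240,240:400]
o=np.hstack([cv2.resize(q,(400,350),interpolation=cv2.INTER_CUBIC) for q in(a,b)]);cv2.imwrite("pics/a3m.png",o)
E
```

```text
lid [272. 191.] 5912 xy [0.6174 0.1537] D 0.0857 rms 0.0005 
lid [264.  60.] 4534 xy [0.6077 0.2736] D 0.0645 rms 0.0003 
 plinth [283. 308.] 2498 xy [ 0.6409 -0.0545] D 0.0887 rms 0.0038 CUT
 plinth [275. 247.] 2372 xy [0.6273 0.0442] D 0.0858 rms 0.0097 
lid [274.  40.] 7518 xy [0.6172 0.1485] D 0.0843 rms 0.0035 CUT
 plinth [287. 289.] 2870 xy [ 0.6459 -0.1667] D 0.0917 rms 0.0006 
 plinth [285. 216.] 3485 xy [ 0.6408 -0.0566] D 0.0921 rms 0.0005 
 plinth [275. 137.] 3847 xy [0.628  0.0482] D 0.0914 rms 0.0062 
 t 15.79 p [0.5998 0.0409 0.3301] F [ 0.2 -0.1  0.7] M [0.02 0.   0.01] gap 0.998
```

View pics/a3m.png

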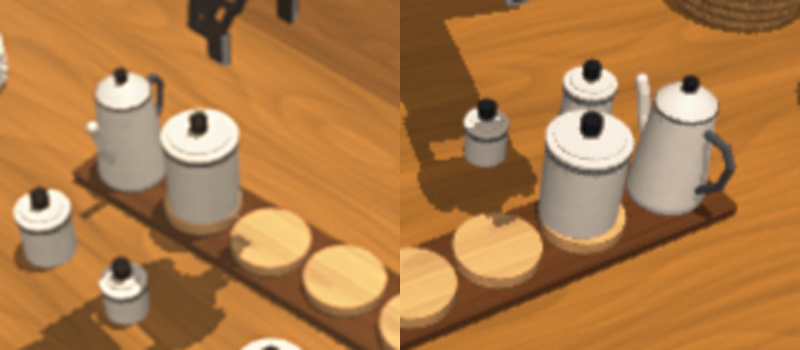

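Canister_1 sits about 3 mm off the plinth centre by the overhead view: lid (0.6174,0.1537) against plinth (0.6188,0.1564). There's plenty of time, so I'll regrip it and nudge it by that offset.

```bash
cat >> h.py <<'E'
def look(j,n,xy,z0=0.,r=.33):
    """overhead view centred on xy; lid + knob of canister j standing at z0"""
    env.movel([xy[0],xy[1]+.025,r],.3); env.hold(.15); d=shot("wrist",n); u,v=proj(d,[*xy,z0+H[j]])
    print(n,"t",round(monitor.sense()["clock"],1),"exp px",np.round([u,v]))
    return blobs(d,white(d,100),600,20000,z0+H[j],"lid",int(u-60),int(u+60),int(v+60))
def nudge(j,grip,dxy,dz=.001):
    z=H[j]+.036+dz; x,y=grip
    env.reach([x,y,z+.06],Q); env.movel([x,y,z+.02],.15); env.movel([x,y,z],.05,guard=6); env.close_gripper(50); st("closed")
    env.movel([x,y,z+.006],.04); x+=dxy[0];y+=dxy[1]
    env.movel([x,y,z+.006],.03); env.hold(.2); print(env.movel([x,y,z-.002],.015,guard=2.5)); st("down"); letgo(j)
E
python3 - <<'E'
from h import *
nudge(1,(.6188,.1564),(.0014,.0027))
look(1,"b1",(.6188,.1564),.036)
look(2,"b2",(.4584,-.1124))
E
```

```text
closed t 18.07 p [0.6186 0.1564 0.1493] F [-2.3 -0.2  3.2] M [-0.06  0.48  0.02] gap 0.258
True
down t 19.25 p [0.6199 0.1591 0.1492] F [-2.5 -0.7  5.1] M [-0.07  0.17 -0.06] gap 0.262
released t 19.88 p [0.6194 0.159  0.1477] F [-0.6 -0.5  0.2] M [ 0.03 -0.02 -0.04] gap 1.0
b1 t 21.2 exp px [255. 190.]
lid [256. 188.] 5913 xy [0.6195 0.1562] D 0.0857 rms 0.0004 
lid [245.  62.] 4607 xy [0.6085 0.2734] D 0.065 rms 0.0013 
b2 t 22.6 exp px [254. 177.]
lid [253. 175.] 3334 xy [ 0.4572 -0.1117] D 0.0743 rms 0.0006
```

```bash
python3 - <<'E'
from h import *
pick(2,c=(.4584,-.1091)); place(2,.11,dest=(.6281,.0513)); letgo(2)
look(2,"b3",(.627,.0487),.036)
look(3,"b4",(.4542,.255))
E
```

```text
above t 23.83 p [ 0.4593 -0.1094  0.1264] F [ 0.3 -0.5  0.4] M [ 0.01 -0.03 -0.04] gap 0.999
guard False
down t 24.73 p [ 0.4585 -0.1092  0.0952] F [-0.   0.4 -0.1] M [ 0.04  0.01 -0.02] gap 1.001
closed t 25.33 p [ 0.4582 -0.1091  0.0952] F [-3.9 -0.3  4.5] M [-0.    0.52 -0.01] gap 0.26
lifted t 26.18 p [ 0.4582 -0.109   0.1247] F [ 0.3 -0.9 -4. ] M [ 0.04  0.02 -0.05] gap 0.264
above plinth t 29.96 p [0.6283 0.0513 0.1415] F [ 0.6 -0.4 -4.6] M [ 0.05 -0.02  0.03] gap 0.261
guard True
down t 30.58 p [0.6278 0.0513 0.1311] F [-1.6  0.2  5.3] M [-0.02  0.17  0.01] gap 0.26
released t 31.22 p [0.6273 0.0514 0.1299] F [ 0.6 -0.  -0.5] M [0.03 0.   0.  ] gap 1.0
b3 t 32.6 exp px [255. 185.]
lid [255. 184.] 3997 xy [0.6271 0.0487] D 0.074 rms 0.0005 
lid [246.  74.] 7843 xy [0.6192 0.1543] D 0.0914 rms 0.0004 
b4 t 33.9 exp px [254. 172.]
lid [252. 169.] 2192 xy [0.4528 0.2579] D 0.0626 rms 0.0006
```

View pics/b3.png

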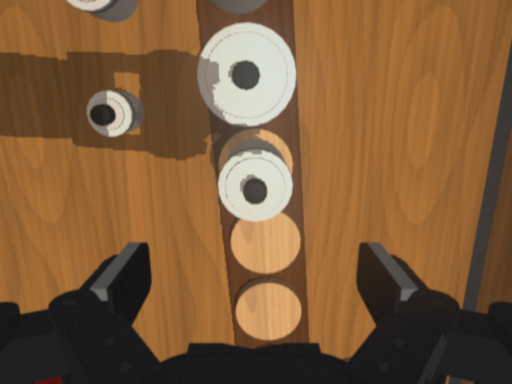

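Image b3 shows canister_2's lid at (255,184), centred on its plinth within 0.2 mm. Next are canisters 3 and 4.

```bash
python3 - <<'E'
from h import *
pick(3,c=(.454,.2605)); place(3,.11,dest=(.6417,-.0542)); letgo(3)
look(3,"b5",(.6406,-.0569),.036)
look(4,"b6",(.4552,.1185))
E
```

```text
above t 35.14 p [0.4549 0.2609 0.1084] F [-0.3 -0.4  0.8] M [ 0.02 -0.01 -0.02] gap 1.0
guard False
down t 36.04 p [0.4541 0.2605 0.0772] F [ 0.8 -0.2  0.4] M [-0.01  0.02  0.03] gap 1.001
closed t 36.64 p [0.4538 0.2606 0.0772] F [-3.2 -0.4  5. ] M [-0.03  0.41  0.01] gap 0.26
lifted t 37.49 p [0.4538 0.2604 0.1066] F [-0.5  0.2 -2. ] M [ 0.01 -0.03  0.04] gap 0.259
above plinth t 42.11 p [ 0.6419 -0.0542  0.1235] F [ 0.3 -0.7 -3.2] M [ 0.   -0.   -0.02] gap 0.26
guard True
down t 42.73 p [ 0.6415 -0.0542  0.1132] F [-2.  -0.   5.2] M [-0.01  0.09 -0.02] gap 0.26
released t 43.37 p [ 0.641  -0.054   0.1121] F [ 0.  -0.4  0. ] M [-0.01  0.03  0.01] gap 1.001
b5 t 44.9 exp px [255. 181.]
lid [255. 180.] 2577 xy [ 0.6405 -0.0567] D 0.0622 rms 0.0006 
lid [240.  78.] 5201 xy [0.6261 0.0468] D 0.0786 rms 0.0005 
b6 t 46.0 exp px [254. 169.]
lid [252. 169.] 1320 xy [0.4537 0.1177] D 0.0508 rms 0.0006
```

View pics/b6.png

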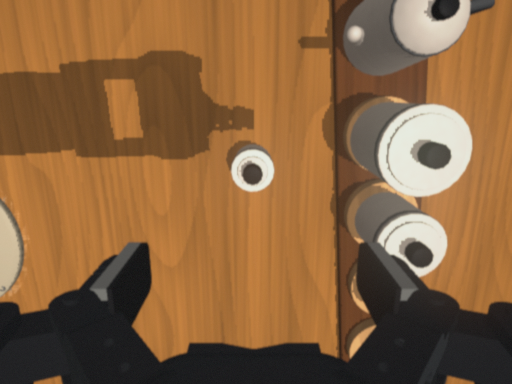

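Image b6 shows canister_4 at (252,169), with canisters 1 and 2 upright at (425,150) and (412,243). Canister_3 is centred within 0.3 mm by the measurement.

```bash
python3 - <<'E'
from h import *
pick(4,c=(.4549,.1203)); place(4,.10,dest=(.647,-.1641)); letgo(4)
look(4,"b7",(.6459,-.1667),.036)
env.movel([.45,0,.33],.3); env.hold(.3); shot("side","fs"); shot("scene","fc"); st("end")
E
python3 - <<'E'
import cv2,numpy as np
a=cv2.imread("pics/fs.png")[90:290,160:400];b=cv2.imread("pics/fc.png")[100:300,130:370+10]
o=np.hstack([cv2.resize(q,(400,330),interpolation=cv2.INTER_CUBIC) for q in(a,b)]);cv2.imwrite("pics/final.png",o)
E
```

```text
above t 47.36 p [0.4558 0.1204 0.0902] F [ 0.3 -0.2  0.5] M [ 0.08 -0.02 -0.03] gap 0.995
guard False
down t 48.26 p [0.455  0.1203 0.0591] F [-0.2 -0.1 -0.4] M [0.06 0.04 0.01] gap 1.001
closed t 48.86 p [0.4548 0.1203 0.0591] F [-2.1 -0.3  3.7] M [-0.01  0.29  0.01] gap 0.26
lifted t 49.71 p [0.4547 0.1203 0.0887] F [-0.2 -0.5 -1.2] M [ 0.03 -0.02 -0.02] gap 0.258
above plinth t 54.01 p [ 0.6472 -0.1642  0.1055] F [ 0.5  0.8 -1.8] M [ 0.07  0.01 -0.03] gap 0.258
guard True
down t 54.63 p [ 0.6469 -0.1641  0.0952] F [-0.3  0.6  4.8] M [0.   0.12 0.01] gap 0.26
released t 55.27 p [ 0.6465 -0.1639  0.0943] F [-0.9 -0.3  0.6] M [-0.03  0.01  0.07] gap 0.996
b7 t 56.8 exp px [255. 177.]
lid [255. 177.] 1562 xy [ 0.6458 -0.1666] D 0.0506 rms 0.0006 
lid [250.  75.] 3226 xy [ 0.6402 -0.0585] D 0.0648 rms 0.0003 
end t 58.22 p [ 4.502e-01 -2.000e-04  3.298e-01] F [-0.6 -0.1 -0.7] M [ 0.04  0.03 -0.01] gap 1.001
```

View pics/final.png

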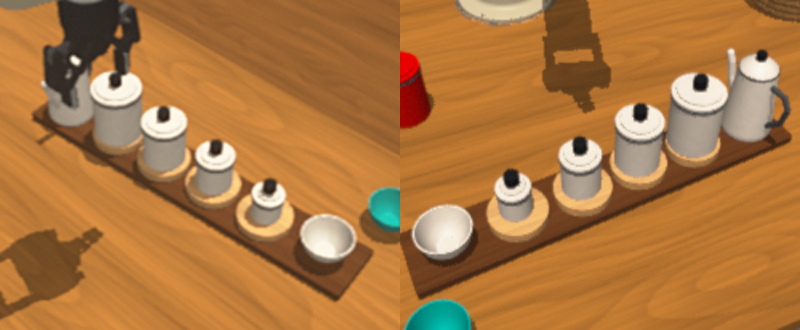

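View pics/b7.png

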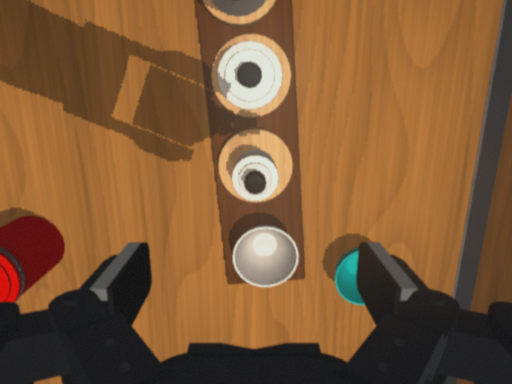

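```bash
python3 - <<'E'
from h import *
a=dict(np.load("scene0.npz"))["frame"].astype(int);b=dict(np.load("fc.npz"))["frame"].astype(int)
d=np.abs(a-b).max(2)
for n,(u0,u1,v0,v1) in dict(bowl=(136,178,222,260),pot=(345,376,130,188),red=(110,122,130,175)).items(): q=d[v0:v1,u0:u1];print(n,np.mean(q>40).round(3),q.max())
job.hand_in()
E
```

```text
bowl 0.0 6
pot 0.0 5
red 0.0 11
the job is handed in; nothing more can be done
```

All four canisters are upright on their plinths, stepping down in size from the coffee pot to the bowl, and the job is handed in at about 58 s on the robot's clock.

- **Placing:** I picked each one by its knob and lowered it until it just touched. Canister_1 first landed about 3 mm off centre, so I regripped it and moved it. I used that measured offset to aim the other three.
- **Centring:** The last overhead views put canister_1 within about 0.7 mm of its plinth centre and the other three within about 0.3 mm. Oblique views of canisters 1, 2 and 3 read about 2 mm different in y from the overhead ones. I trusted the overhead views.
- **Left alone:** Comparing the first and last scene pictures shows no movement of the bowl, the pot or the red canister. The turquoise bowl was never approached.
- **Forces:** The highest tool reading I sampled was about 7 N, with no knocks or drops seen.

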